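Dispense a glue stick and let the lid down softly

ROBOT

A 6-joint arm with a two-finger parallel gripper is mounted at the origin on the work surface. World frame = base frame: x ahead of the robot, y to its left, z up, the work surface at z = 0. Lengths are in m, angles in degrees, forces in N, time in s.
With the tool pointing down it reaches from about 0.275 to 0.875 m from the base axis. Payload 12.5 kg.
Tool frame: the origin (TCP) lies midway between the tips of the shut fingers; the grasp point (between the pads) lies 19 mm behind it (grip_depth is the z of the grasp point in the tool frame, in m); z points along the fingers, y is the line along which they close (so a half turn about z gives the same grasp; the last joint's range is limited). The gripper opens to 85 mm and grips with 20 to 120 N. Pads are 22 mm wide; open, the fingers measure 114 mm over their backs; the gripper's body (76 mm by 85 mm) begins 54 mm behind the grasp point. The pads swing forward as they close: fully open they stand 13 mm farther back than shut.
Start: joints at [72.216, 20.094, 94.641, -0, 65.266, -4.847], TCP at [0.123, 0.536, 0.231] pointing down, gripper open.
Joint ranges: [-157.81, 157.81], [-45, 120.19], [0.68, 151.7], [-89.99, 269.99], [4.06, 180], [-164.3, 164.3]. Speed limits (degrees/s): [127.2, 127.2, 159.86, 180, 180, 180].

INTERFACE

Orientations are given as [roll, pitch, yaw] about the fixed x, y, z axes, in that order (R = Rz(yaw) Ry(pitch) Rx(roll)).
In Python, from plant import observe, read_camera, hand_in, grip_depth gives the robot as it stands. The module is installed in compiled form; this text tells all that it offers.
- The arm moves only by the tool send_rows, never from a script. Its argument "increments" is one flat list of numbers, 7 for each row, row after row: the shift along the tool's x, y, z in cm, then the turn, a rotation vector about the tool's x, y, z in degrees, then the opening, from 0 (shut) to 1 (fully open). A call has 1 to 20 rows; each row is the pose to reach, as a shift and turn from the pose commanded when the call began, along the tool's axes at that moment; what a row does not reach only later rows make up. A row lasts 1/8 s, in which the tool goes at most 62.5 mm and 10.7 degrees, less where a joint would pass 70% of its speed; a pose out of reach is approached as far as the arm can. A call with a gripper value outside its range is refused whole. The fingers move at their own pace and stop on an object; "force" is the grip in N (left out, the last holds). Time passes only in rows, so rows that repeat a pose let the fingers close. It gives the time, the measured TCP pose, the force, the opening and the grip force at its end, in the units of the state.
- observe(): the state, without advancing time (a new reading comes with each control period).
- read_camera(name): name is "side" or "top" or "wrist"; returns a dict with "image" (400x640x3 uint8, red, green, blue), "fx", "fy", "cx", "cy" (pixels), "R" (3x3) and "t" (3): a world point X has camera coordinates R X + t; the wrist camera has in their place "T_tool_cam" (4x4, takes a point from camera to tool coordinates, whose origin is the TCP and whose axes are the flange's). Camera axes: x right, y down, z forward; pixel columns grow to the right and rows downward; lengths in m; the calibration is good to about 2 mm. A picture is of the moment at which its call begins: read the wrist's pose just before it. There is no depth.
- hand_in(): hands the job in; it is judged then, once.
The state is a dict: "time": time; "joint_positions": joint angles; "joint_velocities": joint speeds; "joint_efforts": joint torques, N m; "tcp_pos": TCP position; "eef_rot": TCP orientation; "ft_force": force on the tool from outside, world axes, zero at the start; "wrist_torque": the same for the moment, N m; "gripper_width": finger opening in m; "finger_force": force on a finger pad.
Only numpy, scipy, OpenCV 4.12 (cv2) and the standard library are available. Lean on these libraries where they do the work, as an engineer would, in place of code of your own. Each camera call takes 0.05 s, during which the arm holds its last target. There are 200 camera calls.

TASK

Press the red lever of the glue-stick dispenser all the way down with the fingertips so that its yellow-edged lid opens wide and the glue stick inside rolls out into the green catch tray by itself. Once the stick lies in the tray, ease the lever back up slowly, with the fingers on it all the way, so that the lid closes gently and does not slam, then leave the dispenser. Work it by the lever alone: do not touch or lift the lid or the glue stick, and leave everything else on the table where it is.

Things in the scene. Friction and masses are not known exactly. Their poses are not given: they have to be found in the camera images.
- dispenser: White metal glue-stick dispenser fixed to the table, red lever on its -x end (towards the robot), green catch tray on its +x end. Origin: on the table under the housing's middle, z up. Housing: x -95 to +90 mm, 120 wide, 115 high, with a ramp sloping to the tray inside. Tray inside: x +90 to +191, y +-55 mm; side walls 36, far wall 38 mm high. Lever to tray: x -240 to +197 mm.
- lever_pad (a point): Centre of the top face of the lever's red pad (55 mm long, 75 wide, 10 thick); moves with the lever. Up: 210 mm from the dispenser's origin towards -x, 136 mm above the table, sloping 0.22 rad down to the housing. Fully down: 56 mm lower, tilted the other way, 3 mm or so off in x. Needs 2 to 6 N down; always pushes back up. Only the table lies under it.
- lever_pivot (a point): The lever's hinge line, along the dispenser's y axis: 85 mm from its origin towards -x, 100 mm above the table. The pad lies 130 mm from it.
- lever (a joint): Lever angle in rad: 0 = up (rest), 0.44 = pressed fully down against its stop. It springs back up when let go.
- lid (a joint): Lid angle, rad: 0 shut, about 0.70 wide open; always 1.6 x the lever angle. Clear top with yellow rim, 147 mm wide; hinge 50 mm from the dispenser's origin towards -x, 95 mm up; reaches 130 mm to +x, where a clear lip hangs down and stops the stick. Open, its edge is 190 mm up. Let go, it slams at over 4 rad/s; closing under 2 rad/s is gentle.
- glue_stick: The glue stick: cylinder 29 mm across, 90 mm long, white with an orange cap, 35 g; origin at its centre, long axis = its y. At the start it lies across the ramp inside the dispenser against the lid's lip (about 58 mm from the dispenser's origin towards +x, 35 mm up). Once out it comes to rest by the far wall of the tray, about 175 mm from the origin, 20 mm up.
- spare_stick: Bystander: a second, identical glue stick standing on its orange cap beside the dispenser, 90 mm high, 29 mm across; origin under its centre.
- eraser: Bystander: white eraser with a blue sleeve, 55 x 22 x 13 mm, lying near the lever; origin under its centre.
- tape: Bystander: yellow roll of tape, 90 mm across, 19 mm high, lying flat; origin under its centre.
- marker_pack: Bystander: flat white pack of markers with coloured stripes, 140 x 100 x 22 mm; origin under its centre.
- pen_cup: Bystander: empty green pen cup, 76 mm across, 95 mm high; origin under its centre.
- stapler: Bystander: blue and black stapler, 130 x 35 x 45 mm; origin under its centre.
- sharpener_box: Bystander: small cardboard box, 60 x 80 x 50 mm; origin under its centre.

How it is judged:
By the outcome, as a careful person would: the job done as asked, in the order asked, and still so for the second after the job is handed in, with the robot touching nothing.
It also fails if it takes over 34 s, if anything falls off the work surface, if the arm or the gripper's body presses on something with over 40 N, if the wrist force passes 120 N, or if a joint passes its speed limit or range.

## Working session

There is one attempt and no reset: what is moved stays moved. The work goes in short steps, Python scripts to look and compute and a tool call to move; the robot and the scene stay as the last step left them, time stands still between calls to the robot, and variables do not carry over. Pictures are saved under pics/ and viewed, at most 10 in all, crops included, and the job is handed in when it is done.

Besides the shell and the picture viewer there is one more tool, called after "Call:" by a JSON object that holds its "op" and its "data", one argument or row to a line. send_rows: Moves the arm, as the interface text tells. Its arguments: {"type":"object","properties":{"increments":{"type":"array"},"force":{"type":"number"}},"required":["increments"]}

```bash
mkdir -p pics; python3 - <<'E'
from plant import observe, read_camera, grip_depth
import cv2, pickle
s=observe(); print(s['time'],s['tcp_pos'],s['eef_rot'],s['gripper_width'],s['ft_force'],grip_depth)
for n in('top','side'):
    c=read_camera(n); pickle.dump(c,open(n+'.pkl','wb')); cv2.imwrite(f'pics/{n}0.png',c['image'][:,:,::-1])
    print(n,c['fx'],c['cx'],c['cy'],c['R'],c['t'])
E
```

```text
0.0 [0.12301836 0.53571137 0.23074277] [-1.79930885e+02 -5.41185081e-03  1.67060404e+02] 0.08516499318076744 [-0.1116448  -0.1434435   0.42384882] -0.0187
top 409.81387304073763 311.018072566679 197.9099685999105 [[ 0.01849565 -0.999788   -0.00904826]
 [-0.99694918 -0.01775526 -0.07600708]
 [ 0.07583032  0.01042645 -0.99706622]] [-0.04796141  0.55167301  1.31476689]
side 374.8236700363533 319.828682226965 200.44971206827108 [[ 0.87755279 -0.47935662 -0.01087766]
 [-0.25602059 -0.44927118 -0.85592573]
 [ 0.40540665  0.75390492 -0.51698435]] [-0.48758381  0.20902071  0.83751108]
```

View pics/top0.png

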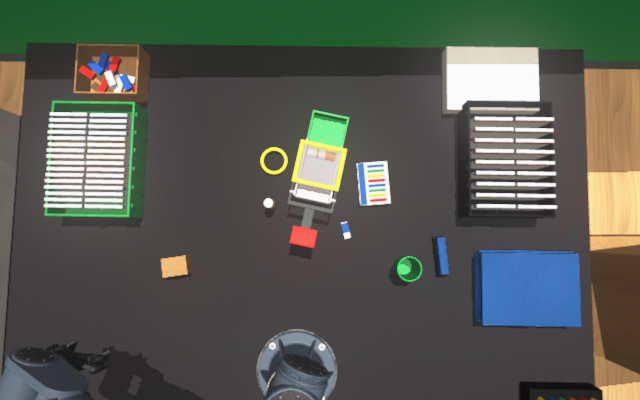

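View pics/side0.png

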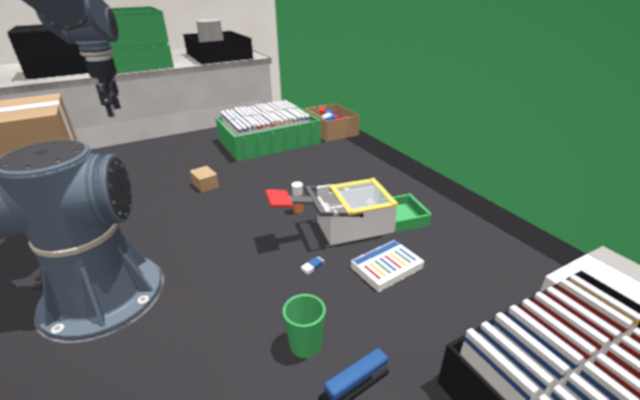

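The top view shows the red pad at (303,237), the tray at (327,130), the eraser at (346,230) and the spare stick at (268,203). The side view shows the lever up and clear all round. Next I'll measure the pad and the dispenser's yaw.

```bash
cat > h.py <<'E'
import numpy as np, cv2, pickle
def ray(c,uv,z):
    R,t=np.array(c['R']),np.array(c['t']); o=-R.T@t
    d=R.T@np.array([(uv[0]-c['cx'])/c['fx'],(uv[1]-c['cy'])/c['fy'],1]); return o+d*(z-o[2])/d[2]
def blob(c,lo,hi,roi):
    h=cv2.cvtColor(c['image'],cv2.COLOR_RGB2HSV); m=cv2.inRange(h,lo,hi)
    k=np.zeros_like(m); x0,y0,x1,y1=roi; k[y0:y1,x0:x1]=m[y0:y1,x0:x1]
    f=max(cv2.findContours(k,cv2.RETR_EXTERNAL,cv2.CHAIN_APPROX_NONE)[0],key=cv2.contourArea)
    return cv2.minAreaRect(f),f
E
python3 - <<'E'
from h import *
c=pickle.load(open('top.pkl','rb'));s=pickle.load(open('side.pkl','rb'))
r,_=blob(c,(0,150,100),(8,255,255),(270,210,340,260)); P=ray(c,r[0],.136); print('pad',r,P)
g,_=blob(c,(45,100,60),(80,255,255),(290,100,360,160)); G=ray(c,g[0],.037); print('tray',g,G)
y,_=blob(c,(22,150,120),(35,255,255),(290,130,350,200)); Y=ray(c,y[0],.11); print('lid',y,Y)
for a,b in((P,G),(P,Y)): print('yaw',np.degrees(np.arctan2(*(b-a)[1::-1])),np.linalg.norm((b-a)[:2]))
r2,_=blob(s,(0,150,100),(8,255,255),(250,180,300,215)); print('side pad',r2,ray(s,r2[0],.136))
for q in (r,g,y):
  for z in [.136 if q is r else .037 if q is g else .11]:
    p=np.array([ray(c,v,z)[:2] for v in cv2.boxPoints(q)]); d=np.roll(p,-1,0)-p
    print(np.degrees(np.arctan2(d[:,1],d[:,0])).round(1),np.linalg.norm(d,axis=1).round(3))
E
```

```text
pad ((302.9588317871094, 236.43528747558594), (25.706260681152344, 18.87295150756836), 12.528807640075684) [ 0.42906338 -0.01743457  0.136     ]
tray ((327.3682861328125, 128.11463928222656), (37.50571060180664, 31.219837188720703), 12.094757080078125) [ 0.78034734 -0.08718921  0.037     ]
lid ((302.3846130371094, 142.076904296875), (5.547001838684082, 4.992301940917969), 56.3099365234375) [ 0.71724144 -0.00916167  0.11      ]
yaw -11.23115732026194 0.3581426105279251
yaw 1.6443739447444332 0.2882967824846556
side pad ((279.5, 198.0), (16.0, 27.0), 90.0) [ 0.43023265 -0.02560971  0.136     ]
[ -11.3 -101.4  168.4   78.6] [0.056 0.076 0.056 0.076]
[ -10.8 -101.4  168.8   78.7] [0.103 0.123 0.103 0.122]
[ -54.9 -145.6  125.    34.5] [0.015 0.017 0.015 0.017]
```

```bash
cat >> h.py <<'E'
from scipy.spatial.transform import Rotation as Ro
PAD=np.array([.4295,-.019]); YAW=-11.3
def inc(s,x,y,z,yaw=180+YAW):
    R=Ro.from_euler('xyz',s['eef_rot'],degrees=True); T=Ro.from_euler('xyz',[180,0,yaw],degrees=True)
    return (R.inv().apply(np.array([x,y,z])-s['tcp_pos'])*100).round(2),(R.inv()*T).as_rotvec(degrees=True).round(2)
E
python3 - <<'E'
from h import *
from plant import observe
print(inc(observe(),*PAD,.185)); print(inc(observe(),*PAD,.15))
E
```

```text
(array([-42.29, -47.2 ,   4.63]), array([-0.06, -0.01, -1.64]))
(array([-42.29, -47.2 ,   8.13]), array([-0.06, -0.01, -1.64]))
```

Call:
{"op": "send_rows", "data": {
  "increments": [-3.5,-3.9,0,0,0,0,0,-7,-7.9,0,0,0,-0.5,0,-10.6,-11.8,0,0,0,-1,0,-14.1,-15.7,0,0,0,-1.6,0,-17.6,-19.7,0,0,0,-1.6,0,-21.1,-23.6,0,0,0,-1.6,0,-24.7,-27.5,0.5,0,0,-1.6,0,-28.2,-31.5,1,0,0,-1.6,0,-31.7,-35.4,2,0,0,-1.6,0,-35.2,-39.3,3,0,0,-1.6,0,-38.8,-43.3,4,0,0,-1.6,0,-41,-46,4.6,0,0,-1.6,0,-42.3,-47.2,4.6,0,0,-1.6,0,-42.3,-47.2,4.6,0,0,-1.6,0],
  "force": 60
}}

```text
time: 1.85
tcp_pos: [0.4299, -0.0189, 0.1853]
eef_rot: [180.0, -0.0, 168.6]
ft_force: [-0.8, 0.2, -0.0]
gripper_width: 0.0
finger_force: 0.0
```

```bash
python3 - <<'E'
from h import *
from plant import observe, read_camera
s=observe(); print(s['time'],s['tcp_pos'],s['eef_rot'],s['gripper_width'],s['ft_force'])
c=read_camera('wrist'); cv2.imwrite('pics/w1.png',c['image'][:,:,::-1])
R=Ro.from_euler('xyz',s['eef_rot'],degrees=True).as_matrix(); T=np.eye(4);T[:3,:3]=R;T[:3,3]=s['tcp_pos']
W=np.linalg.inv(T@np.array(c['T_tool_cam'])); c['R'],c['t']=W[:3,:3],W[:3,3]
r,f=blob(c,(0,150,80),(8,255,255),(0,0,640,400)); print(r,cv2.contourArea(f),ray(c,r[0],.136))
p=np.array([ray(c,v,.136)[:2] for v in cv2.boxPoints(r)]);print(p.round(4))
X=W@np.append(s['tcp_pos'],1); print('tcp px',c['fx']*X[0]/X[2]+c['cx'],c['fy']*X[1]/X[2]+c['cy'])
print(inc(s,*PAD,.142))
E
```

```text
1.85 [ 0.42993882 -0.01885983  0.18529838] [ 1.79995262e+02 -1.15119714e-02  1.68601467e+02] 3.395900425913749e-05 [-0.84321151  0.19996731 -0.00257926]
((322.0, 220.5), (67.0, 108.0), 90.0) 6500.5 [ 0.42701101 -0.01612045  0.136     ]
[[ 0.3951 -0.0479]
 [ 0.4101  0.0255]
 [ 0.4614  0.0182]
 [ 0.4452 -0.061 ]]
tcp px 318.9785347354238 257.87091734501905
(array([ 0.04, -0.02,  4.33]), array([ 0.  , -0.01, -0.1 ]))
```

View pics/w1.png

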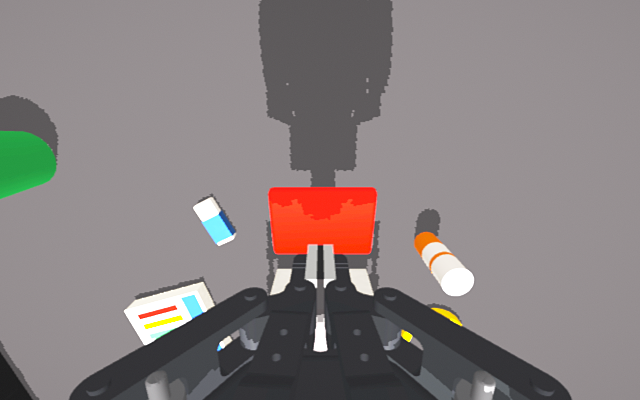

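The wrist view shows the pad at (322,220) under the shut fingertips at (320,250), agreeing with the top view to about 3 mm. The way down is clear, so I'm pressing now.

Call:
{"op": "send_rows", "data": {
  "increments": [0,0,2,0,0,0,0,0,0,4,0,0,0,0,0,0,4.6,0,0,0,0,0,0,5.2,0,0,0,0,0,0,5.8,0,0,0,0,0,0,6.4,0,0,0,0,0,0,7,0,0,0,0,0,0,7.6,0,0,0,0,0,0,8.2,0,0,0,0,0,0,8.8,0,0,0,0,0,0,9.4,0,0,0,0,0,0,9.7,0,0,0,0,0,0,9.7,0,0,0,0]
}}

```text
time: 3.52
tcp_pos: [0.4299, -0.0188, 0.0882]
eef_rot: [-180.0, 0.0, 168.7]
ft_force: [-0.7, 1.0, 4.7]
gripper_width: -0.0001
finger_force: 2.0
```

Call:
{"op": "send_rows", "data": {
  "increments": [0,0,0.2,0,0,0,0,0,0,0.4,0,0,0,0,0,0,0.5,0,0,0,0,0,0,0.5,0,0,0,0]
}}

```text
time: 4.03
tcp_pos: [0.4302, -0.0188, 0.0834]
eef_rot: [180.0, 0.1, 168.7]
ft_force: [2.4, -1.2, 4.2]
gripper_width: 0.0001
finger_force: 1.9
```

Call:
{"op": "send_rows", "data": {
  "increments": [0,0,0.1,0,0,0,0,0,0,0.2,0,0,0,0,0,0,0.2,0,0,0,0,0,0,0.2,0,0,0,0]
}}

```text
time: 4.53
tcp_pos: [0.43, -0.0187, 0.0815]
eef_rot: [180.0, 0.0, 168.7]
ft_force: [2.3, -1.9, 6.6]
gripper_width: 0.0004
finger_force: 3.2
```

```bash
cat > look.py <<'E'
from h import *
from plant import observe, read_camera
import sys
s=observe(); print(s['time'],s['tcp_pos'],s['ft_force'])
a=[]
for n,(x0,y0,x1,y1) in(('top',(260,100,370,250)),('side',(250,140,450,260))):
    c=read_camera(n); k=cv2.resize(c['image'][y0:y1,x0:x1,::-1],None,fx=3,fy=3,interpolation=cv2.INTER_CUBIC)
    a.append(cv2.resize(k,(int(k.shape[1]*330/k.shape[0]),330)))
a=cv2.hconcat(a); print(a.shape); cv2.imwrite(f'pics/{sys.argv[1]}.png',a)
E
python3 look.py l1
```

```text
4.525 [ 0.42999014 -0.01870166  0.08146585] [ 2.34010258 -1.85218382  6.58837463]
(330, 792, 3)
```

View pics/l1.png

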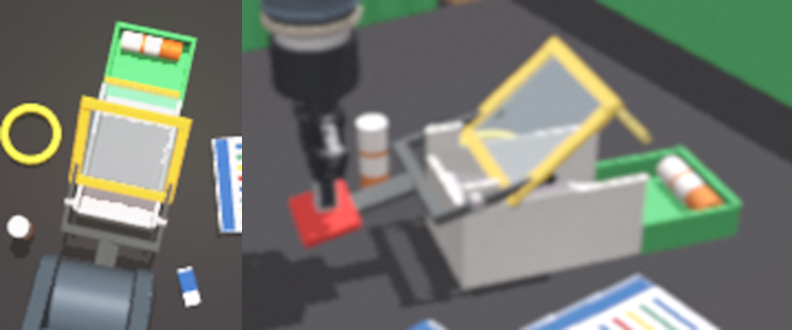

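The lid is wide open and the stick lies by the tray's far wall (about (150,45) in the top crop). I'll press slightly more to confirm the lever is on its stop.

Call:
{"op": "send_rows", "data": {
  "increments": [0,0,0.1,0,0,0,0,0,0,0.2,0,0,0,0,0,0,0.2,0,0,0,0,0,0,0.2,0,0,0,0]
}}

```text
time: 5.12
tcp_pos: [0.4303, -0.0188, 0.0802]
eef_rot: [180.0, 0.1, 168.7]
ft_force: [-1.8, 1.1, 21.5]
gripper_width: -0.0001
finger_force: 10.4
```

The force jumped to 21 N, so the lever is on its stop. Now I'll ease it up slowly.

Call:
{"op": "send_rows", "data": {
  "increments": [0,0,-0.2,0,0,0,0,0,0,-0.4,0,0,0,0,0,0,-0.7,0,0,0,0,0,0,-1,0,0,0,0,0,0,-1.3,0,0,0,0,0,0,-1.6,0,0,0,0,0,0,-1.9,0,0,0,0,0,0,-2.2,0,0,0,0,0,0,-2.5,0,0,0,0,0,0,-2.8,0,0,0,0,0,0,-3.1,0,0,0,0,0,0,-3.4,0,0,0,0,0,0,-3.7,0,0,0,0,0,0,-4,0,0,0,0,0,0,-4.2,0,0,0,0,0,0,-4.4,0,0,0,0,0,0,-4.6,0,0,0,0,0,0,-4.8,0,0,0,0,0,0,-5,0,0,0,0]
}}

```text
time: 7.5
tcp_pos: [0.4297, -0.0187, 0.1294]
eef_rot: [-180.0, -0.0, 168.7]
ft_force: [2.6, -0.3, 2.2]
gripper_width: 0.0001
finger_force: 1.3
```

Call:
{"op": "send_rows", "data": {
  "increments": [0,0,-0.1,0,0,0,0,0,0,-0.2,0,0,0,0,0,0,-0.3,0,0,0,0,0,0,-0.4,0,0,0,0,0,0,-0.5,0,0,0,0,0,0,-0.6,0,0,0,0,0,0,-0.7,0,0,0,0,0,0,-0.8,0,0,0,0,0,0,-0.9,0,0,0,0,0,0,-1,0,0,0,0,0,0,-1.1,0,0,0,0,0,0,-1.2,0,0,0,0,0,0,-1.2,0,0,0,0]
}}

```text
time: 9.12
tcp_pos: [0.4296, -0.0187, 0.1413]
eef_rot: [-180.0, -0.0, 168.7]
ft_force: [-0.7, -0.1, 0.4]
gripper_width: -0.0005
finger_force: 0.0
```

Contact has ended with the lever up, so I'm retreating straight up and back.

Call:
{"op": "send_rows", "data": {
  "increments": [0,0,-1,0,0,0,0,0,0,-3,0,0,0,0,0,0,-6,0,0,0,0,0,0,-10,0,0,0,0,2,2,-12,0,0,0,0,4,6,-12,0,0,0,0,6,10,-12,0,0,0,0,6,14,-12,0,0,0,0,6,18,-12,0,0,0,0,6,20,-12,0,0,0,0,6,20,-12,0,0,0,0]
}}

```text
time: 10.5
tcp_pos: [0.4101, 0.19, 0.2616]
eef_rot: [180.0, 0.0, 168.8]
ft_force: [0.2, -0.3, 0.2]
gripper_width: -0.0001
finger_force: 0.0
```

```bash
python3 look.py l2
```

```text
10.5 [0.41008262 0.18997046 0.26163798] [ 0.22697331 -0.31990992  0.15158911]
(330, 792, 3)
```

View pics/l2.png

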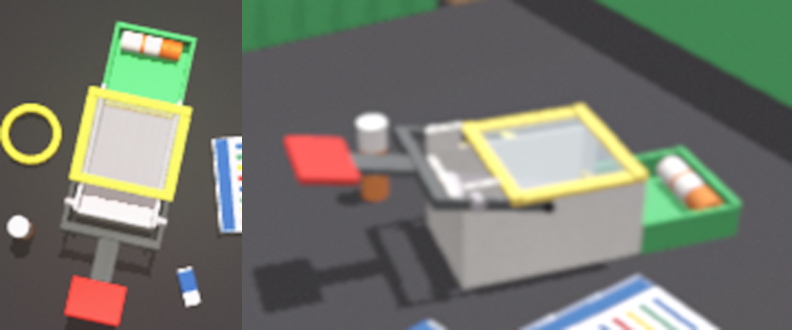

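The lid is shut, the lever is up with its pad at (97,300), the stick is in the tray at (150,45), and the nearby things are where they were.

```bash
python3 -c "
from plant import hand_in
print(hand_in())"
```

```text
the job is handed in; nothing more can be done
None
```

The job is handed in at about 10.5 s: I pressed the lever to its stop, the glue stick rolled into the tray, I eased the lid shut gently, and the arm is clear with nothing else moved.

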